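# Sort spacers and U brackets, then tip the pan into the feed bin

## Robot

A 6-joint arm with a two-finger parallel gripper is mounted at the origin on the work surface. World frame = base frame: x ahead of the robot, y to its left, z up, the work surface at z = 0. Lengths are in m, angles in degrees, forces in N, time in s.
With the tool pointing down it reaches from about 0.25 to 0.725 m from the base axis. Payload 9.7 kg.
Tool frame: the origin (TCP) lies midway between the tips of the shut fingers; the grasp point (between the pads) lies 19 mm behind it; z points along the fingers, y is the line along which they close (so a half turn about z gives the same grasp; the last joint's range is limited). The gripper opens to 85 mm and grips with 20 to 120 N. Pads are 22 mm wide; open, the fingers measure 114 mm over their backs; the gripper's body (76 mm by 85 mm) begins 54 mm behind the grasp point. The pads swing forward as they close: fully open they stand 13 mm farther back than shut.
Start: joints at [-75.401, 4.979, 10.078, 95.1, 0, 90], TCP at [0.139, -0.532, 0.231] pointing down, gripper open.
Joint ranges: [-179.16, 179.16], [-48.56, 103.87], [-65.8, 70.77], [-126.05, 130.52], [-82.76, 87.17], [-180, 180]. Speed limits (degrees/s): [127.2, 127.2, 147.25, 180, 180, 180].

## Interface

Orientations are given as [roll, pitch, yaw] about the fixed x, y, z axes, in that order (R = Rz(yaw) Ry(pitch) Rx(roll)).
In Python, from workcell import readout, imaging, bot, spotter gives the robot as it stands.
- The arm moves only by the shell command python3 -m jog 'ROWS' [FORCE]. ROWS is JSON, a list of rows, each an object with "rotation": the turn, a rotation vector about the world's x, y, z in degrees, a list of three; "translation": the shift along the world's x, y, z in mm, a list of three; "grip": the finger opening in mm, from 0 to 85.4. In form: [{"rotation": [wx, wy, wz], "translation": [dx, dy, dz], "grip": grip}, ...]. A call has 1 to 20 rows; each row is the pose to reach, as a shift and turn from the pose commanded when the call began; what a row does not reach only later rows make up. A row lasts 1/10 s, in which the tool goes at most 50 mm and 8.59 degrees, less where a joint would pass 70% of its speed; a pose out of reach is approached as far as the arm can. A call with a gripper value outside its range is refused whole. The fingers move at their own pace and stop on an object; FORCE is the grip in N (left out, the last holds). Time passes only in rows, so rows that repeat a pose let the fingers close. It gives the time, the measured TCP pose, the force, the opening and the grip force at its end, in the units of the state.
- readout.get_obs(): the state, without advancing time (a new reading comes with each control period).
- imaging.camera(name): name is "scene" or "top" or "wrist"; returns (picture, depth): 384x512x3 uint8, red, green, blue; 384x512 float32, m along the optical axis (not along the pixel's ray), 0 where there is no reading.
- imaging.camera_info(name): a dict with "vertical_fov" (degrees; the focal length in pixels is half the picture's height over the tangent of half this angle, whatever the lens; pixels are square), "cx", "cy" (the principal point, pixels), "extrinsics" (4x4, takes a point from camera to world coordinates); the wrist camera has in their place "tool_from_camera" (4x4, takes a point from camera to tool coordinates, whose origin is the TCP and whose axes are the flange's). Camera axes: x right, y down, z forward; pixel columns grow to the right and rows downward; lengths in m; the calibration is good to about 2 mm. The wrist camera is an equidistant fisheye: a pixel r from the principal point sees the ray r / f radians off the axis. A picture is of the moment at which its call begins: read the wrist's pose just before it. camera_info takes no time and is no camera call.
- bot.job_done(): hands the job in; it is judged then, once.
Trained networks look in the newest picture that a camera, given by its name, has taken for a name from the list of things; names that differ only in an ending like _2 or _b are one class to them, and where a whole thing is asked for, a point or a joint stands for the part that bears it (a point fixed in the world has none). Each returns a list of dicts, best first, with "confidence" (0 to 1); they miss things now and then, are a little off and sometimes report something else, mostly with a low value. They report only what shows in the picture. A call takes as long as a camera call.
- spotter.spot_in(camera, target): "box" ([centre column, centre row, width, height] in pixels, round what is visible of it).
- spotter.mark_of(camera, target): "uv" ([column, row] in pixels: a listed point, or the origin of a listed thing).
The state is a dict: "time": time; "q": joint angles; "qd": joint speeds; "joint_efforts": joint torques, N m; "ee_pos": TCP position; "tcp_rot": TCP orientation; "wrist_force": force on the tool from outside, world axes, zero at the start; "torque": the same for the moment, N m; "opening": finger opening in m; "grasp_force": force on a finger pad.
Only numpy, scipy, OpenCV 4.12 (cv2) and the standard library are available. Lean on these libraries where they do the work, as an engineer would, in place of code of your own. Each camera call takes 0.05 s, during which the arm holds its last target. There are 200 camera calls.

## Task

Clear the stray steel parts off the bench: put the two U brackets into the cardboard carton and the two round spacers into the hinged tipping pan. Once all four are sorted, lift the pan's bar handle to tip the spacers into the feed bin in front of the pan, then lower the pan gently, without letting it slam, until it rests fully down again. Leave the white terminal block, the screwdriver and the bottle where they are.

Things in the scene. Friction and masses are not known exactly. Their poses are not given: they have to be found in the camera images.
- spacer_a: Solid turned-steel round spacer, 28 mm diameter, 40 mm tall, a dark 12 mm bore mark in each end, 0.16 kg. Starts standing on the bench. Origin at its very centre (20 mm above the bench while standing), z along its axis.
- spacer_b: Second spacer. Solid turned-steel round spacer, 28 mm diameter, 40 mm tall, a dark 12 mm bore mark in each end, 0.16 kg. Starts standing on the bench. Origin at its very centre (20 mm above the bench while standing), z along its axis.
- bracket_a: Bent-steel U bracket, 44 mm long (x) by 36 mm wide (y) over the outside by 30 mm high, metal 4 mm thick; flat base down, the two upright walls run along x at the two y edges, open at the top and at both x ends, 0.12 kg. Origin at the centre of its underside, z up. Grip it across the outside of the walls, along its y (36 mm).
- bracket_b: Second bracket. Bent-steel U bracket, 44 mm long (x) by 36 mm wide (y) over the outside by 30 mm high, metal 4 mm thick; flat base down, the two upright walls run along x at the two y edges, open at the top and at both x ends, 0.12 kg. Origin at the centre of its underside, z up. Grip it across the outside of the walls, along its y (36 mm).
- carton: Open cardboard carton, fixed, 170 x 170 mm outside, 65 mm high, walls and floor 5 mm; two flaps slope outwards just below the rim on its +y and -y sides. Origin at the centre of its underside, on the bench. It may stand left or right of the loose parts.
- feeder: Tip feeder fixed to the bench, left or right of the loose parts: an aluminium pan hinged on a grey stand, with a dark steel feed bin on its far side. Origin on the bench under the pan's middle; +x points from the pan to the bin (away from the robot), z up. The stand's two side plates are at y = +-78 mm, 6 mm thick, 95 mm high.
- pan_middle (a point): Middle of the pan's floor, 70 mm high at rest. Inside, the pan is 136 mm (feeder x) by 122 mm (y); its floor leans 4 degrees down to the rear (75 mm high at the front edge, 65 mm at the rear). Rear and side walls stand 40 mm above the floor (rims 105 to 115 mm above the bench); the front, towards the bin, is open.
- feed_bin (a point): Middle of the feed bin's floor, 138 mm in front of the feeder's origin, 5 mm above the bench. The bin is open above; inside it is 155 mm (feeder x) by 152 mm (y). Wall heights above the bench: near (under the pan's front edge) 55, sides 75, far 130 mm.
- pan (a joint): Tilt of the pan in rad: 0 = resting fully down, grows as the handle end is lifted, stop at 1.1. Parts slide off at about 0.6 to 1.0. It falls back under its own weight (0.35 kg) if let go.
- pan_bar (a point): Middle of the pan's handle, a round steel bar 12 mm in diameter, 100 mm long along the feeder's y, 50 mm behind the pan's rear wall, 84 mm above the bench at rest; stays join it to the pan at y = +-50 mm. It moves with the pan in an arc round pan_hinge. Pinched along the feeder's x from above, the bar can turn in the pads while the tool stays pointing down.
- pan_hinge (a point): Point on the pan's hinge axis (along the feeder's y), at the middle of the pan's front edge, 75 mm above the bench, 191 mm from pan_bar.
- terminal: Bystander: white ceramic terminal block 30 x 22 x 22 mm with two 10 mm brass pins on top, among the loose parts. Origin at the centre of its underside.
- driver: Bystander: screwdriver 160 mm long, lying across the bench beyond the loose parts.
- bottle: Bystander: closed bottle, 36 mm diameter, 75 mm high, beyond the loose parts. Origin at the centre of its underside.

How it is judged:
By the outcome, as a careful person would: the job done as asked, in the order asked, and still so for the second after the job is handed in, with the robot touching nothing.
It also fails if it takes over 72 s, if anything falls off the work surface, if the arm or the gripper's body presses on something with over 40 N, if the wrist force passes 120 N, or if a joint passes its speed limit or range.

## Working session

There is one attempt and no reset: what is moved stays moved. The work goes in short steps, Python scripts to look and compute and a shell command to move; the robot and the scene stay as the last step left them, time stands still between calls to the robot, and variables do not carry over. Pictures are saved under pics/ and viewed, at most 10 in all, crops included, and the job is handed in when it is done.

```bash
mkdir -p pics; ls
cat > h.py <<'E'
import numpy as np, cv2
from workcell import readout, imaging, bot, spotter
def px2w(cam,u,v,depth):
    i=imaging.camera_info(cam); f=192/np.tan(np.radians(i["vertical_fov"])/2)
    d=depth
    p=np.array([(u-i["cx"])/f*d,(v-i["cy"])/f*d,d,1]); return (np.array(i["extrinsics"])@p)[:3]
def ray(cam,u,v):
    i=imaging.camera_info(cam); E=np.array(i["extrinsics"])
    return E[:3,3], px2w(cam,u,v,1.0)-E[:3,3]
def atz(cam,u,v,z):
    o,d=ray(cam,u,v); return o+d*(z-o[2])/d[2]
def cloud(cam,depth):
    i=imaging.camera_info(cam); f=192/np.tan(np.radians(i["vertical_fov"])/2)
    v,u=np.mgrid[:384,:512]; P=np.stack([(u-i["cx"])/f*depth,(v-i["cy"])/f*depth,depth],-1)
    E=np.array(i["extrinsics"]); return P@E[:3,:3].T+E[:3,3]
E
python3 - <<'E'
from h import *
ims=[]
for c in ("top","scene"):
    im,d=imaging.camera(c); np.savez(f"pics/{c}.npz",im=im,d=d); ims.append(im)
    print(c,imaging.camera_info(c)["vertical_fov"],np.round(imaging.camera_info(c)["extrinsics"],2).tolist())
    for t in ("spacer_a","bracket_a","carton","feeder","pan_bar","pan_middle","pan_hinge","feed_bin","terminal","bottle"):
        r=spotter.mark_of(c,t)
        for x in r[:3]:
            u,v=x["uv"]; dd=d[int(round(v)),int(round(u))] if 0<=v<383 and 0<=u<511 else 0
            print(t,round(x["confidence"],2),np.round([u,v]),np.round(px2w(c,u,v,dd),3))
cv2.imwrite("pics/top.png",cv2.resize(ims[0],(800,600))[:,:,::-1]); cv2.imwrite("pics/scene.png",cv2.resize(ims[1],(800,600))[:,:,::-1])
o=readout.get_obs(); print(o["time"],o["tcp_rot"],o["opening"])
E
```

```text
pics
top 45.19979816010867 [[0.0, -1.0, 0.07, 0.54], [-1.0, -0.01, -0.02, 0.0], [0.02, -0.07, -1.0, 1.14], [0.0, 0.0, 0.0, 1.0]]
spacer_a 0.47 [226. 260.] [0.458 0.047 0.044]
spacer_a 0.43 [229. 195.] [0.611 0.041 0.044]
bracket_a 0.82 [268. 182.] [ 0.649 -0.054  0.003]
bracket_a 0.75 [275. 259.] [ 0.458 -0.072 -0.001]
carton 0.66 [110. 199.] [0.603 0.333 0.004]
feeder 0.9 [356. 192.] [ 0.62  -0.256  0.07 ]
pan_bar 0.7 [366. 244.] [ 0.499 -0.272  0.09 ]
pan_middle 0.86 [367. 190.] [ 0.623 -0.282  0.072]
pan_middle 0.33 [367. 246.] [ 0.496 -0.275  0.09 ]
pan_hinge 0.62 [367. 161.] [ 0.702 -0.3    0.007]
feed_bin 0.83 [358. 139.] [ 0.758 -0.279  0.005]
feed_bin 0.75 [228. 196.] [0.611 0.043 0.041]
feed_bin 0.52 [366. 245.] [ 0.496 -0.272  0.09 ]
terminal 0.52 [245. 224.] [0.543 0.002 0.02 ]
bottle 0.79 [209. 139.] [0.745 0.09  0.051]
scene 50.063823459476524 [[-0.19, 0.74, -0.65, 1.24], [0.98, 0.15, -0.11, 0.12], [0.02, -0.66, -0.75, 0.82], [0.0, 0.0, 0.0, 1.0]]
spacer_a 0.7 [272. 213.] [0.622 0.058 0.038]
bracket_a 0.62 [223. 222.] [ 0.667 -0.055  0.029]
bracket_a 0.5 [231. 172.] [ 0.475 -0.081  0.003]
carton 0.57 [381. 233.] [0.605 0.325 0.008]
carton 0.51 [270. 213.] [0.624 0.053 0.041]
feeder 0.82 [142. 201.] [ 0.678 -0.247  0.074]
pan_bar 0.59 [158. 148.] [ 0.505 -0.267  0.082]
pan_middle 0.88 [139. 182.] [ 0.618 -0.278  0.071]
pan_hinge 0.92 [124. 201.] [ 0.686 -0.287  0.073]
feed_bin 0.93 [120. 242.] [ 0.756 -0.283  0.007]
terminal 0.61 [254. 194.] [0.559 0.002 0.023]
bottle 0.58 [220. 257.] [ 0.746 -0.044 -0.001]
1.1 [1.79999573e+02 2.16725718e-04 1.45990615e+01] 0.0854224673995731
```

View pics/top.png

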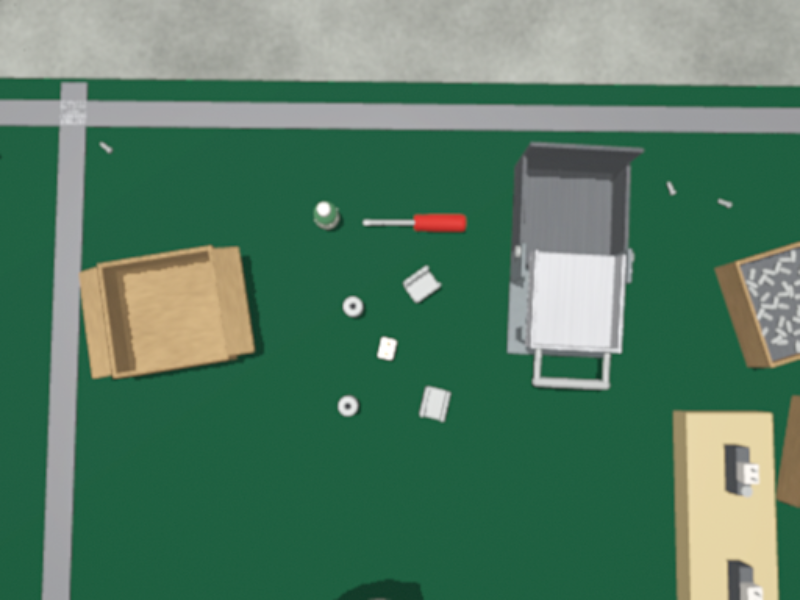

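View pics/scene.png

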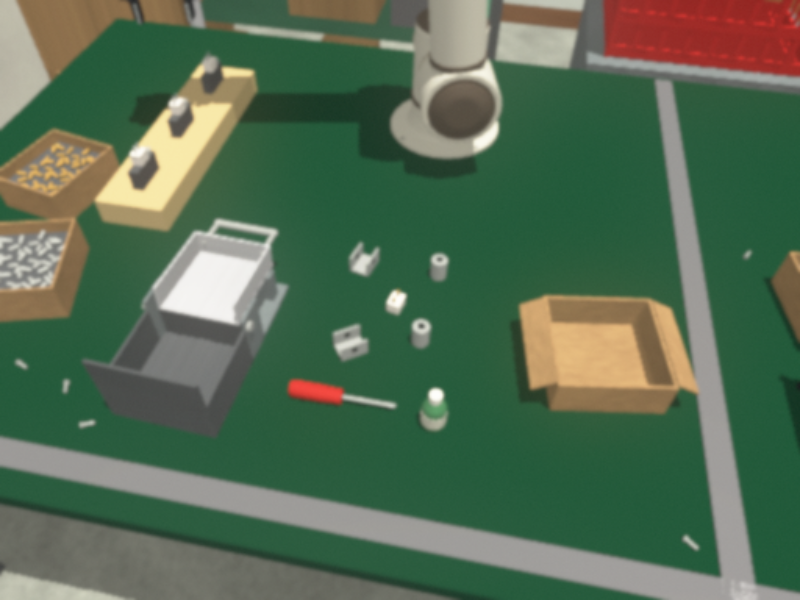

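Run:
```python
from h import *
C={}
for c in ("top","scene"):
    z=np.load(f"pics/{c}.npz"); P=cloud(c,z["d"]); P[z["d"]==0]=np.nan; C[c]=P
    bench=P[(abs(P[...,2])<.015)&(abs(P[...,1])<.12)&(P[...,0]>.4)&(P[...,0]<.7)]
    print(c,"bench z",np.median(bench[:,2]))
    # height blobs
    m=((P[...,2]>.012)&(P[...,2]<.06)&(abs(P[...,1])<.16)&(P[...,0]>.35)&(P[...,0]<.8)).astype(np.uint8)
    n,l,s,_=cv2.connectedComponentsWithStats(m)
    for k in range(1,n):
        if s[k,4]<25: continue
        q=P[l==k]; zt=np.percentile(q[:,2],90); top=q[q[:,2]>zt-.006]
        (cx,cy),(w,h),a=cv2.minAreaRect((top[:,:2]*1000).astype(np.float32))
        print(k,s[k,:4],"ztop",round(zt,3),"rect",np.round([cx,cy,w,h,a],1), "mean",np.round(top.mean(0),3))
    # bar
    q=P[(P[...,0]>.42)&(P[...,0]<.535)&(P[...,1]<-.18)&(P[...,1]>-.36)&(P[...,2]>.06)]
    (cx,cy),(w,h),a=cv2.minAreaRect((q[:,:2]*1000).astype(np.float32)); print("bar",np.round([cx,cy,w,h,a],1),np.percentile(q[:,2],[5,50,95]))
    q=P[(P[...,1]<-.18)&(P[...,1]>-.42)&(P[...,2]>.085)&(P[...,2]<.125)&(P[...,0]<.72)&(P[...,0]>.51)]
    (cx,cy),(w,h),a=cv2.minAreaRect((q[:,:2]*1000).astype(np.float32)); print("panwalls",np.round([cx,cy,w,h,a],1))
    q=P[(P[...,1]>.18)&(P[...,1]<.5)&(P[...,2]>.058)&(P[...,2]<.075)]
    (cx,cy),(w,h),a=cv2.minAreaRect((q[:,:2]*1000).astype(np.float32)); print("carton",np.round([cx,cy,w,h,a],1))
```

```text
top bench z 0.0002619902891796144
2 [201 129  16  17] ztop 0.054 rect [755.1  94.2  29.4  28.8   1.2] mean [0.751 0.092 0.052]
3 [233 137  65  11] ztop 0.026 rect [ 7.457e+02 -6.480e+01  2.280e+01  1.177e+02  5.000e-01] mean [ 0.746 -0.084  0.024]
4 [258 170  16  12] ztop 0.032 rect [661.3 -46.    4.1  42.2  36. ] mean [ 0.661 -0.046  0.03 ]
5 [266 181  15  12] ztop 0.033 rect [635.3 -64.5   4.   41.5  35.3] mean [ 0.636 -0.065  0.03 ]
6 [220 190  12  12] ztop 0.042 rect [6.126e+02 5.080e+01 2.410e+01 2.400e+01 4.000e-01] mean [0.612 0.05  0.041]
7 [242 216  11  14] ztop 0.026 rect [548.   -2.4  20.8  29.8  79. ] mean [ 0.548 -0.003  0.023]
8 [269 247   6  19] ztop 0.032 rect [467.  -59.8   3.9  42.   76. ] mean [ 0.467 -0.06   0.03 ]
9 [281 250   7  19] ztop 0.032 rect [460.  -91.3   4.1  41.8  76.9] mean [ 0.461 -0.091  0.031]
10 [217 253  12  12] ztop 0.043 rect [461.1  56.6  23.7  23.8   0.7] mean [0.461 0.057 0.04 ]
bar [ 514.  -271.9  110.3   43.6   87.4] [0.08455659 0.08844056 0.0915471 ]
panwalls [ 602.9 -274.7  169.8  191.2   86.8]
carton [602.1 328.9 170.3 216.8   9.6]
scen
[... 352 characters left out ...]
t [548.2  -4.8  22.3  28.6  79.1] mean [ 0.549 -0.005  0.023]
5 [263 205  12  16] ztop 0.041 rect [612.8  48.6  25.6  24.7   9.8] mean [0.613 0.048 0.04 ]
6 [213 208  17  11] ztop 0.031 rect [634.6 -67.5   7.8  43.   35. ] mean [ 0.636 -0.067  0.029]
7 [217 218  18  10] ztop 0.03 rect [661.4 -49.2   6.1  43.   35.1] mean [ 0.662 -0.05   0.028]
8 [184 244  69  17] ztop 0.026 rect [747.2 -86.3  78.6  22.3  89.4] mean [ 0.748 -0.086  0.024]
9 [269 255  17  20] ztop 0.053 rect [758.6  92.3  26.4  31.7   3.5] mean [0.761 0.091 0.051]
bar [ 510.7 -273.8  110.1   37.8   87. ] [0.08161043 0.08722682 0.09047989]
panwalls [ 603.6 -278.7  164.   189.8   87.4]
carton [  64.6  355.2  233.2 1276.3   87.2]
```

The top view shows the carton at left, feeder at right (bar near pixel 570,382). The brackets are at (422,284) and (435,403), the spacers at (353,306) and (348,405), and the terminal at (387,348). The scene view agrees, and triangulated positions from both views match within 3 mm. I'll start with the near bracket.

```bash
python3 -m jog '[{"rotation":[0,0,50],"translation":[100,140,0],"grip":65},{"rotation":[0,0,50],"translation":[100,140,0],"grip":65},{"rotation":[0,0,50],"translation":[100,140,0],"grip":65},{"rotation":[0,0,152.4],"translation":[326,455,0],"grip":65},{"rotation":[0,0,152.4],"translation":[326,455,0],"grip":65},{"rotation":[0,0,152.4],"translation":[326,455,0],"grip":65},{"rotation":[0,0,152.4],"translation":[326,455,0],"grip":65},{"rotation":[0,0,152.4],"translation":[326,455,0],"grip":65},{"rotation":[0,0,152.4],"translation":[326,455,0],"grip":65},{"rotation":[0,0,152.4],"translation":[326,455,-60],"grip":65},{"rotation":[0,0,152.4],"translation":[326,455,-60],"grip":65},{"rotation":[0,0,152.4],"translation":[326,455,-60],"grip":65},{"rotation":[0,0,152.4],"translation":[326,455,-90],"grip":65},{"rotation":[0,0,152.4],"translation":[326,455,-90],"grip":65},{"rotation":[0,0,152.4],"translation":[326,455,-90],"grip":65},{"rotation":[0,0,152.4],"translation":[326,455,-90],"grip":65},{"rotation":[0,0,152.4],"translation":[326,455,-90],"grip":65},{"rotation":[0,0,152.4],"translation":[326,455,-90],"grip":65},{"rotation":[0,0,152.4],"translation":[326,455,-90],"grip":65},{"rotation":[0,0,152.4],"translation":[326,455,-90],"grip":65}]' 40; python3 -c "
from workcell import *
from workcell import readout
print(readout.get_obs()['q'])"
```

```text
time: 3.1
ee_pos: [0.4646, -0.0773, 0.1413]
tcp_rot: [-180.0, 0.0, 166.8]
wrist_force: [-0.0, -0.3, -0.6]
opening: 0.0648
grasp_force: 0.0
[-9.43886478e+00 -6.70446588e+00 -1.14122089e+01  8.52877349e+01
 -2.55453859e-03  3.75416495e+00]
```

```bash
python3 -m jog '[{"rotation":[0,0,0],"translation":[0,0,-50],"grip":65},{"rotation":[0,0,0],"translation":[0,0,-90],"grip":65},{"rotation":[0,0,0],"translation":[0,0,-115],"grip":65},{"rotation":[0,0,0],"translation":[0,0,-130],"grip":65},{"rotation":[0,0,0],"translation":[0,0,-138],"grip":65},{"rotation":[0,0,0],"translation":[0,0,-138],"grip":65},{"rotation":[0,0,0],"translation":[0,0,-138],"grip":25},{"rotation":[0,0,0],"translation":[0,0,-138],"grip":25},{"rotation":[0,0,0],"translation":[0,0,-138],"grip":25},{"rotation":[0,0,0],"translation":[0,0,-138],"grip":25},{"rotation":[0,0,0],"translation":[0,0,-138],"grip":25},{"rotation":[0,0,0],"translation":[0,0,-138],"grip":25}]' 40
```

```text
time: 4.3
ee_pos: [0.4655, -0.0774, 0.0046]
tcp_rot: [180.0, 0.1, 167.0]
wrist_force: [-0.9, -1.3, 6.6]
opening: 0.0353
grasp_force: 41.3
```

```bash
python3 -m jog '[{"rotation":[0,0,0],"translation":[0,0,20],"grip":25},{"rotation":[0,0,0],"translation":[0,0,60],"grip":25},{"rotation":[0,0,0],"translation":[0,0,110],"grip":25},{"rotation":[0,0,-10],"translation":[10,40,130],"grip":25},{"rotation":[0,0,-67],"translation":[131,443,130],"grip":25},{"rotation":[0,0,-67],"translation":[131,443,130],"grip":25},{"rotation":[0,0,-67],"translation":[131,443,130],"grip":25},{"rotation":[0,0,-67],"translation":[131,443,130],"grip":25},{"rotation":[0,0,-67],"translation":[131,443,130],"grip":25},{"rotation":[0,0,-67],"translation":[131,443,130],"grip":25},{"rotation":[0,0,-67],"translation":[131,443,130],"grip":25},{"rotation":[0,0,-67],"translation":[131,443,130],"grip":25},{"rotation":[0,0,-67],"translation":[131,443,130],"grip":25},{"rotation":[0,0,-67],"translation":[131,443,130],"grip":25},{"rotation":[0,0,-67],"translation":[131,443,130],"grip":25}]'
python3 - <<'E'
from h import *
print(readout.get_obs()["ee_pos"], readout.get_obs()["opening"])
im,d=imaging.camera("wrist"); cv2.imwrite("pics/w1.png",im[:,:,::-1])
E
```

```text
time: 5.8
ee_pos: [0.5953, 0.3665, 0.132]
tcp_rot: [-179.9, 0.1, 100.1]
wrist_force: [0.2, 0.6, -1.8]
opening: 0.0355
grasp_force: 40.6
[0.59528877 0.36645573 0.13203705] 0.035536621544572364
```

View pics/w1.png

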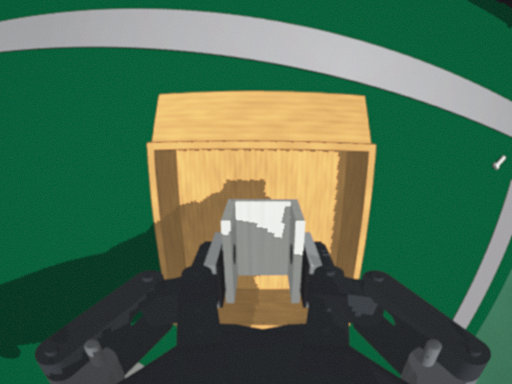

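The wrist view shows the bracket held at (262,250) and centred sideways in the carton. I'll lower and release.

```bash
python3 -m jog '[{"rotation":[0,0,0],"translation":[0,0,-50],"grip":25},{"rotation":[0,0,0],"translation":[0,0,-90],"grip":25},{"rotation":[0,0,0],"translation":[0,0,-110],"grip":25},{"rotation":[0,0,0],"translation":[0,0,-120],"grip":25},{"rotation":[0,0,0],"translation":[0,0,-122],"grip":25},{"rotation":[0,0,0],"translation":[0,0,-122],"grip":55},{"rotation":[0,0,0],"translation":[0,0,-122],"grip":55},{"rotation":[0,0,0],"translation":[0,0,-122],"grip":55},{"rotation":[0,0,0],"translation":[0,0,-80],"grip":55},{"rotation":[0,0,0],"translation":[0,0,-30],"grip":55},{"rotation":[0,0,0],"translation":[0,0,0],"grip":55}]' && python3 -m jog '[{"rotation":[0,0,25.4],"translation":[53,-423,0],"grip":65},{"rotation":[0,0,25.4],"translation":[53,-423,0],"grip":65},{"rotation":[0,0,25.4],"translation":[53,-423,0],"grip":65},{"rotation":[0,0,25.4],"translation":[53,-423,0],"grip":65},{"rotation":[0,0,25.4],"translation":[53,-423,0],"grip":65},{"rotation":[0,0,25.4],"translation":[53,-423,0],"grip":65},{"rotation":[0,0,25.4],"translation":[53,-423,0],"grip":65},{"rotation":[0,0,25.4],"translation":[53,-423,0],"grip":65},{"rotation":[0,0,25.4],"translation":[53,-423,0],"grip":65},{"rotation":[0,0,25.4],"translation":[53,-423,0],"grip":65},{"rotation":[0,0,25.4],"translation":[53,-423,-30],"grip":65},{"rotation":[0,0,25.4],"translation":[53,-423,-40],"grip":65}]'
```

```text
time: 6.95
ee_pos: [0.5964, 0.3663, 0.1384]
tcp_rot: [179.7, -0.1, 100.0]
wrist_force: [1.0, -0.4, 0.2]
opening: 0.0546
grasp_force: 0.0
time: 8.15
ee_pos: [0.6479, -0.0567, 0.0915]
tcp_rot: [-179.9, -0.1, 125.4]
wrist_force: [-0.2, -0.4, -0.3]
opening: 0.0651
grasp_force: 0.0
```

```bash
python3 -m jog '[{"rotation":[0,0,0],"translation":[0,0,-40],"grip":65},{"rotation":[0,0,0],"translation":[0,0,-68],"grip":65},{"rotation":[0,0,0],"translation":[0,0,-82],"grip":65},{"rotation":[0,0,0],"translation":[0,0,-88],"grip":65},{"rotation":[0,0,0],"translation":[0,0,-88],"grip":65},{"rotation":[0,0,0],"translation":[0,0,-88],"grip":25},{"rotation":[0,0,0],"translation":[0,0,-88],"grip":25},{"rotation":[0,0,0],"translation":[0,0,-88],"grip":25},{"rotation":[0,0,0],"translation":[0,0,-88],"grip":25},{"rotation":[0,0,0],"translation":[0,0,-88],"grip":25},{"rotation":[0,0,0],"translation":[0,0,-88],"grip":25}]' 40
```

```text
time: 9.25
ee_pos: [0.6497, -0.0573, 0.0071]
tcp_rot: [179.9, 0.1, 125.4]
wrist_force: [0.6, 0.1, 6.9]
opening: 0.0351
grasp_force: 41.6
```

```bash
python3 -m jog '[{"rotation":[0,0,0],"translation":[0,0,20],"grip":25},{"rotation":[0,0,0],"translation":[0,0,60],"grip":25},{"rotation":[0,0,0],"translation":[0,0,110],"grip":25},{"rotation":[0,0,-10],"translation":[-5,40,130],"grip":25},{"rotation":[0,0,-25.8],"translation":[-41,349,130],"grip":25},{"rotation":[0,0,-25.8],"translation":[-41,349,130],"grip":25},{"rotation":[0,0,-25.8],"translation":[-41,349,130],"grip":25},{"rotation":[0,0,-25.8],"translation":[-41,349,130],"grip":25},{"rotation":[0,0,-25.8],"translation":[-41,349,130],"grip":25},{"rotation":[0,0,-25.8],"translation":[-41,349,130],"grip":25},{"rotation":[0,0,-25.8],"translation":[-41,349,130],"grip":25},{"rotation":[0,0,-25.8],"translation":[-41,349,130],"grip":25},{"rotation":[0,0,-25.8],"translation":[-41,349,130],"grip":25}]' && python3 -m jog '[{"rotation":[0,0,0],"translation":[0,0,-50],"grip":25},{"rotation":[0,0,0],"translation":[0,0,-90],"grip":25},{"rotation":[0,0,0],"translation":[0,0,-110],"grip":25},{"rotation":[0,0,0],"translation":[0,0,-119],"grip":25},{"rotation":[0,0,0],"translation":[0,0,-121],"grip":25},{"rotation":[0,0,0],"translation":[0,0,-121],"grip":55},{"rotation":[0,0,0],"translation":[0,0,-121],"grip":55},{"rotation":[0,0,0],"translation":[0,0,-121],"grip":55},{"rotation":[0,0,0],"translation":[0,0,-80],"grip":55},{"rotation":[0,0,0],"translation":[0,0,-30],"grip":55},{"rotation":[0,0,0],"translation":[0,0,0],"grip":55}]'
python3 - <<'E'
from h import *
im,d=imaging.camera("wrist"); cv2.imwrite("pics/w2.png",im[:,:,::-1])
E
```

```text
time: 10.55
ee_pos: [0.6077, 0.2913, 0.1353]
tcp_rot: [-180.0, 0.0, 99.6]
wrist_force: [0.1, -0.5, -0.7]
opening: 0.0354
grasp_force: 40.7
time: 11.65
ee_pos: [0.6084, 0.2922, 0.1403]
tcp_rot: [179.7, -0.1, 99.6]
wrist_force: [1.1, 0.5, 0.2]
opening: 0.0551
grasp_force: 0.0
```

View pics/w2.png

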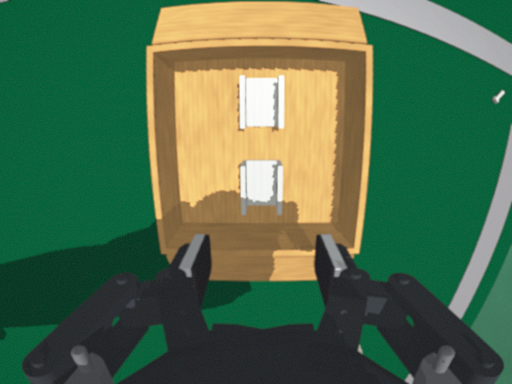

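Both brackets stand in the carton, at (262,102) and (262,185). Next is the far spacer.

```bash
python3 -m jog '[{"rotation":[0,0,-12.4],"translation":[5,-242,0],"grip":60},{"rotation":[0,0,-12.4],"translation":[5,-242,0],"grip":60},{"rotation":[0,0,-12.4],"translation":[5,-242,0],"grip":60},{"rotation":[0,0,-12.4],"translation":[5,-242,0],"grip":60},{"rotation":[0,0,-12.4],"translation":[5,-242,0],"grip":60},{"rotation":[0,0,-12.4],"translation":[5,-242,0],"grip":60},{"rotation":[0,0,-12.4],"translation":[5,-242,0],"grip":60},{"rotation":[0,0,-12.4],"translation":[5,-242,-45],"grip":60},{"rotation":[0,0,-12.4],"translation":[5,-242,-85],"grip":60},{"rotation":[0,0,-12.4],"translation":[5,-242,-112],"grip":60},{"rotation":[0,0,-12.4],"translation":[5,-242,-124],"grip":60},{"rotation":[0,0,-12.4],"translation":[5,-242,-124],"grip":60},{"rotation":[0,0,-12.4],"translation":[5,-242,-124],"grip":18},{"rotation":[0,0,-12.4],"translation":[5,-242,-124],"grip":18},{"rotation":[0,0,-12.4],"translation":[5,-242,-124],"grip":18},{"rotation":[0,0,-12.4],"translation":[5,-242,-124],"grip":18},{"rotation":[0,0,-12.4],"translation":[5,-242,-124],"grip":18},{"rotation":[0,0,-12.4],"translation":[5,-242,-124],"grip":18},{"rotation":[0,0,-12.4],"translation":[5,-242,-124],"grip":18}]' 40
python3 - <<'E'
from h import *
# feeder refinement
for c in("top","scene"):
    z=np.load(f"pics/{c}.npz"); P=cloud(c,z["d"]); P[z["d"]==0]=np.nan
    q=P[(P[...,0]>.48)&(P[...,0]<.515)&(P[...,1]<-.235)&(P[...,1]>-.31)&(P[...,2]>.06)]
    print(c,"bar",np.round(q.mean(0),4),"x ext",np.percentile(q[:,0],[2,98]),"ztop",np.percentile(q[:,2],95), "slope",np.degrees(np.polyfit(q[:,1],q[:,0],1)[0]))
    q=P[(P[...,0]>.57)&(P[...,0]<.66)&(P[...,1]<-.18)&(P[...,1]>-.38)&(P[...,2]>.09)]
    print("side rims", np.round([np.percentile(q[:,1],2),np.percentile(q[:,1],98)],3))
    q=P[(P[...,0]>.53)&(P[...,0]<.57)&(P[...,1]<-.235)&(P[...,1]>-.31)&(P[...,2]>.095)]
    print("rear wall",np.round(q.mean(0),3))
    q=P[(P[...,0]>.57)&(P[...,0]<.66)&(P[...,1]<-.25)&(P[...,1]>-.31)&(P[...,2]>.06)]
    print("floor",np.round(np.median(q,0),3))
E
```

```text
time: 13.6
ee_pos: [0.6138, 0.0501, 0.0135]
tcp_rot: [179.8, -0.1, 87.2]
wrist_force: [-1.6, 1.2, 5.9]
opening: 0.0267
grasp_force: 39.3
top bar [ 0.4982 -0.2724  0.0887] x ext [0.49227601 0.50368263] ztop 0.0915520125167727 slope 2.460985215777676
side rims [-0.356 -0.202]
rear wall [ 0.549 -0.272  0.105]
floor [ 0.615 -0.28   0.07 ]
scene bar [ 0.5007 -0.2723  0.0866] x ext [0.49353697 0.50556937] ztop 0.09040252867080319 slope 2.139140705379152
side rims [-0.346 -0.212]
rear wall [ 0.55  -0.272  0.101]
floor [ 0.617 -0.28   0.07 ]
```

```bash
python3 -m jog '[{"rotation":[0,0,0],"translation":[0,0,20],"grip":18},{"rotation":[0,0,0],"translation":[0,0,60],"grip":18},{"rotation":[0,0,0],"translation":[0,0,110],"grip":18},{"rotation":[0,0,0],"translation":[0,0,160],"grip":18},{"rotation":[0,0,0],"translation":[-3,-357,160],"grip":18},{"rotation":[0,0,0],"translation":[-3,-357,160],"grip":18},{"rotation":[0,0,0],"translation":[-3,-357,160],"grip":18},{"rotation":[0,0,0],"translation":[-3,-357,160],"grip":18},{"rotation":[0,0,0],"translation":[-3,-357,160],"grip":18},{"rotation":[0,0,0],"translation":[-3,-357,160],"grip":18},{"rotation":[0,0,0],"translation":[-3,-357,160],"grip":18},{"rotation":[0,0,0],"translation":[-3,-357,160],"grip":18},{"rotation":[0,0,0],"translation":[-3,-357,160],"grip":18},{"rotation":[0,0,0],"translation":[-3,-357,160],"grip":18},{"rotation":[0,0,0],"translation":[-3,-357,120],"grip":18},{"rotation":[0,0,0],"translation":[-3,-357,90],"grip":18},{"rotation":[0,0,0],"translation":[-3,-357,78],"grip":18},{"rotation":[0,0,0],"translation":[-3,-357,73],"grip":18},{"rotation":[0,0,0],"translation":[-3,-357,73],"grip":18}]'
```

```text
time: 15.5
ee_pos: [0.6101, -0.3065, 0.0855]
tcp_rot: [179.9, 0.0, 87.3]
wrist_force: [0.6, 0.1, -2.1]
opening: 0.0267
grasp_force: 40.1
```

```bash
python3 -m jog '[{"rotation":[0,0,0],"translation":[0,0,-2],"grip":18},{"rotation":[0,0,0],"translation":[0,0,-2],"grip":28},{"rotation":[0,0,0],"translation":[0,0,-2],"grip":50},{"rotation":[0,0,0],"translation":[0,0,-2],"grip":50},{"rotation":[0,0,0],"translation":[0,0,-2],"grip":50},{"rotation":[0,0,0],"translation":[0,0,20],"grip":50},{"rotation":[0,0,0],"translation":[0,0,60],"grip":50},{"rotation":[0,0,0],"translation":[0,0,90],"grip":50}]' && python3 -m jog '[{"rotation":[0,0,0],"translation":[-149,362,0],"grip":60},{"rotation":[0,0,0],"translation":[-149,362,0],"grip":60},{"rotation":[0,0,0],"translation":[-149,362,0],"grip":60},{"rotation":[0,0,0],"translation":[-149,362,0],"grip":60},{"rotation":[0,0,0],"translation":[-149,362,0],"grip":60},{"rotation":[0,0,0],"translation":[-149,362,0],"grip":60},{"rotation":[0,0,0],"translation":[-149,362,0],"grip":60},{"rotation":[0,0,0],"translation":[-149,362,0],"grip":60},{"rotation":[0,0,0],"translation":[-149,362,0],"grip":60},{"rotation":[0,0,0],"translation":[-149,362,-50],"grip":60},{"rotation":[0,0,0],"translation":[-149,362,-90],"grip":60},{"rotation":[0,0,0],"translation":[-149,362,-110],"grip":60},{"rotation":[0,0,0],"translation":[-149,362,-110],"grip":60}]'
python3 - <<'E'
from h import *
im,d=imaging.camera("wrist"); cv2.imwrite("pics/w3.png",im[:,:,::-1])
im,d=imaging.camera("top"); cv2.imwrite("pics/t3.png",cv2.resize(im[100:300,200:450],(750,600))[:,:,::-1])
E
```

```text
time: 16.3
ee_pos: [0.6096, -0.3073, 0.1763]
tcp_rot: [180.0, 0.0, 87.2]
wrist_force: [1.1, -0.6, 1.2]
opening: 0.0502
grasp_force: 0.0
time: 17.6
ee_pos: [0.4589, 0.0542, 0.0615]
tcp_rot: [-179.7, 0.1, 87.2]
wrist_force: [-0.2, -0.2, -0.2]
opening: 0.0599
grasp_force: 0.0
```

View pics/t3.png

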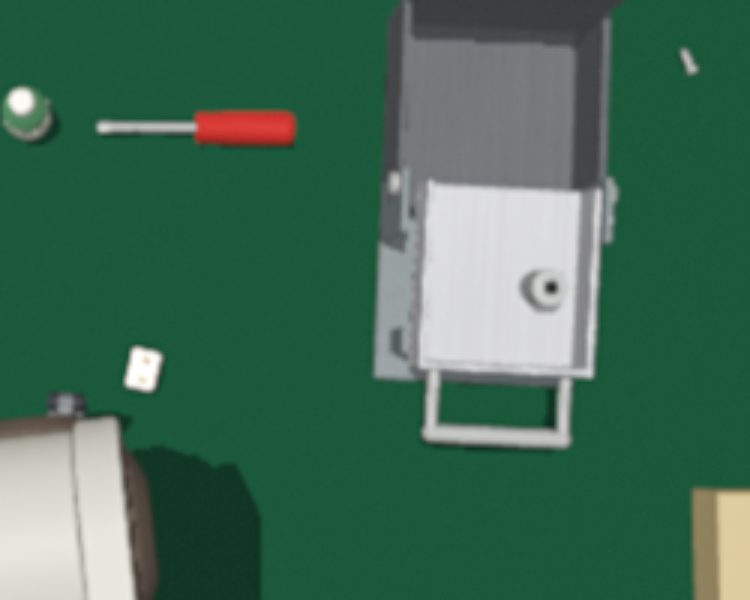

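The first spacer stands in the pan at (547,288). I'll pick the second.

```bash
python3 -m jog '[{"rotation":[0,0,0],"translation":[0,0,-25],"grip":60},{"rotation":[0,0,0],"translation":[0,0,-43],"grip":60},{"rotation":[0,0,0],"translation":[0,0,-51],"grip":60},{"rotation":[0,0,0],"translation":[0,0,-51],"grip":60},{"rotation":[0,0,0],"translation":[0,0,-51],"grip":18},{"rotation":[0,0,0],"translation":[0,0,-51],"grip":18},{"rotation":[0,0,0],"translation":[0,0,-51],"grip":18},{"rotation":[0,0,0],"translation":[0,0,-51],"grip":18},{"rotation":[0,0,0],"translation":[0,0,-51],"grip":18},{"rotation":[0,0,0],"translation":[0,0,-51],"grip":18},{"rotation":[0,0,0],"translation":[0,0,-51],"grip":18}]' 40
```

```text
time: 18.8
ee_pos: [0.4614, 0.0548, 0.0147]
tcp_rot: [179.9, -0.0, 87.2]
wrist_force: [-1.5, -1.4, 6.1]
opening: 0.0268
grasp_force: 39.1
```

```bash
python3 -m jog '[{"rotation":[0,0,0],"translation":[0,0,20],"grip":18},{"rotation":[0,0,0],"translation":[0,0,60],"grip":18},{"rotation":[0,0,0],"translation":[0,0,110],"grip":18},{"rotation":[0,0,0],"translation":[0,0,160],"grip":18},{"rotation":[0,0,0],"translation":[151,-306,160],"grip":18},{"rotation":[0,0,0],"translation":[151,-306,160],"grip":18},{"rotation":[0,0,0],"translation":[151,-306,160],"grip":18},{"rotation":[0,0,0],"translation":[151,-306,160],"grip":18},{"rotation":[0,0,0],"translation":[151,-306,160],"grip":18},{"rotation":[0,0,0],"translation":[151,-306,160],"grip":18},{"rotation":[0,0,0],"translation":[151,-306,160],"grip":18},{"rotation":[0,0,0],"translation":[151,-306,160],"grip":18},{"rotation":[0,0,0],"translation":[151,-306,160],"grip":18},{"rotation":[0,0,0],"translation":[151,-306,160],"grip":18},{"rotation":[0,0,0],"translation":[151,-306,120],"grip":18},{"rotation":[0,0,0],"translation":[151,-306,90],"grip":18},{"rotation":[0,0,0],"translation":[151,-306,78],"grip":18},{"rotation":[0,0,0],"translation":[151,-306,73],"grip":18},{"rotation":[0,0,0],"translation":[151,-306,72],"grip":18}]' && python3 -m jog '[{"rotation":[0,0,0],"translation":[0,0,-1],"grip":18},{"rotation":[0,0,0],"translation":[0,0,-1],"grip":28},{"rotation":[0,0,0],"translation":[0,0,-1],"grip":50},{"rotation":[0,0,0],"translation":[0,0,-1],"grip":50},{"rotation":[0,0,0],"translation":[0,0,-1],"grip":50},{"rotation":[0,0,0],"translation":[0,0,20],"grip":50},{"rotation":[0,0,0],"translation":[0,0,60],"grip":50},{"rotation":[0,0,0],"translation":[0,0,90],"grip":50},{"rotation":[0,0,0],"translation":[0,0,90],"grip":50}]'
python3 - <<'E'
from h import *
i=imaging.camera_info("wrist"); print(i)
print(readout.get_obs()["ee_pos"],readout.get_obs()["tcp_rot"])
im,d=imaging.camera("wrist"); cv2.imwrite("pics/w4.png",im[:,:,::-1]); print([(x["uv"],x["confidence"]) for x in spotter.mark_of("wrist","pan_bar")])
E
```

```text
time: 20.7
ee_pos: [0.6119, -0.2508, 0.0865]
tcp_rot: [179.9, 0.0, 87.2]
wrist_force: [-0.2, -0.5, -0.9]
opening: 0.0269
grasp_force: 40.0
time: 21.6
ee_pos: [0.6131, -0.2519, 0.1807]
tcp_rot: [179.6, 0.1, 87.2]
wrist_force: [0.2, 0.4, -0.2]
opening: 0.0498
grasp_force: 0.0
{'vertical_fov': 65.70646984690485, 'cx': 262.43175475136786, 'cy': 192.6690312902384, 'tool_from_camera': array([[-1.25493143e-04, -9.58116777e-01, -2.86377767e-01,
         7.31902364e-02],
       [ 9.99999948e-01, -2.05277287e-04,  2.48575428e-04,
         1.22188287e-04],
       [-2.96951139e-04, -2.86377721e-01,  9.58116753e-01,
        -1.43381151e-01],
       [ 0.00000000e+00,  0.00000000e+00,  0.00000000e+00,
         1.00000000e+00]])}
[ 0.61311041 -0.25189163  0.18074613] [1.79597667e+02 1.41144360e-01 8.71944330e+01]
[([135.2, 220.8], 0.77)]
```

View pics/w4.png

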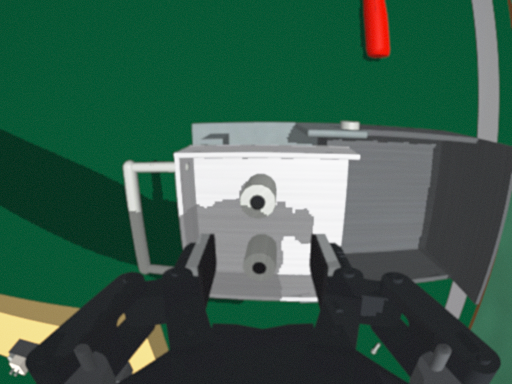

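Both spacers stand in the pan, at (258,203) and (260,268). The bar is at about (137,218). I'll move above the bar.

```bash
python3 -m jog '[{"rotation":[0,0,0],"translation":[-50,-10,0],"grip":45},{"rotation":[0,0,0],"translation":[-90,-18,0],"grip":45},{"rotation":[0,0,0],"translation":[-113,-22,0],"grip":45},{"rotation":[0,0,0],"translation":[-113,-22,-30],"grip":45},{"rotation":[0,0,0],"translation":[-113,-22,-45],"grip":45},{"rotation":[0,0,0],"translation":[-113,-22,-45],"grip":45},{"rotation":[0,0,0],"translation":[-113,-22,-45],"grip":45},{"rotation":[0,0,0],"translation":[-113,-22,-45],"grip":45}]' 50
python3 - <<'E'
from h import *
from scipy.spatial.transform import Rotation as R
o=readout.get_obs(); im,d=imaging.camera("wrist"); cv2.imwrite("pics/w5.png",im[:,:,::-1])
i=imaging.camera_info("wrist"); f=192/np.tan(np.radians(i["vertical_fov"])/2)
v,u=np.mgrid[:384,:512]; dx,dy=u-i["cx"],v-i["cy"]; r=np.hypot(dx,dy); t=r/f
s=np.tan(t)/np.maximum(r,1e-9)*d
P=np.stack([dx*s,dy*s,d],-1); T=i["tool_from_camera"]; P=P@T[:3,:3].T+T[:3,3]
P=P@R.from_euler("xyz",o["tcp_rot"],degrees=True).as_matrix().T+o["ee_pos"]; P[d==0]=np.nan
q=P[(abs(P[...,0]-.5)<.02)&(P[...,1]<-.2)&(P[...,1]>-.34)&(P[...,2]>.075)&(P[...,2]<.1)]
for a in np.arange(-.34,-.2,.02):
    w=q[(q[:,1]>a)&(q[:,1]<a+.02)]
    if len(w)>10: print(round(a,2),len(w),np.round(np.percentile(w,[3,50,97],axis=0)[:,[0,2]],4).tolist())
print(o["ee_pos"],o["time"])
E
```

```text
time: 22.5
ee_pos: [0.4993, -0.2732, 0.1309]
tcp_rot: [180.0, 0.0, 87.2]
wrist_force: [0.2, -0.8, 0.3]
opening: 0.0447
grasp_force: 0.0
-0.34 245 [[0.4897, 0.0871], [0.5064, 0.0892], [0.519, 0.0908]]
-0.32 519 [[0.4889, 0.0849], [0.4963, 0.089], [0.5169, 0.0911]]
-0.3 439 [[0.4901, 0.0864], [0.4957, 0.0896], [0.5011, 0.0912]]
-0.28 494 [[0.4909, 0.0861], [0.4965, 0.0895], [0.502, 0.0912]]
-0.26 539 [[0.4919, 0.0862], [0.4975, 0.0895], [0.5029, 0.091]]
-0.24 798 [[0.493, 0.0863], [0.5006, 0.0894], [0.5185, 0.0912]]
-0.22 212 [[0.4943, 0.0856], [0.5031, 0.0881], [0.5187, 0.0903]]
[ 0.49928805 -0.27323149  0.1309394 ] 22.5
```

```bash
python3 -m jog '[{"rotation":[0,0,0],"translation":[-2,0,-25],"grip":45},{"rotation":[0,0,0],"translation":[-2,0,-45],"grip":45},{"rotation":[0,0,0],"translation":[-2,0,-58],"grip":45},{"rotation":[0,0,0],"translation":[-2,0,-64],"grip":45},{"rotation":[0,0,0],"translation":[-2,0,-64],"grip":45},{"rotation":[0,0,0],"translation":[-2,0,-64],"grip":5},{"rotation":[0,0,0],"translation":[-2,0,-64],"grip":5},{"rotation":[0,0,0],"translation":[-2,0,-64],"grip":5},{"rotation":[0,0,0],"translation":[-2,0,-64],"grip":5},{"rotation":[0,0,0],"translation":[-2,0,-64],"grip":5},{"rotation":[0,0,0],"translation":[-2,0,-64],"grip":5},{"rotation":[0,0,0],"translation":[-2,0,-64],"grip":5},{"rotation":[0,0,0],"translation":[-2,0,-64],"grip":5}]' 50
```

```text
time: 23.85
ee_pos: [0.4961, -0.2735, 0.0674]
tcp_rot: [-180.0, 0.0, 87.2]
wrist_force: [-6.4, 0.8, 5.5]
opening: 0.0104
grasp_force: 48.9
```

```bash
python3 -m jog '[{"rotation":[0,0,0],"translation":[0.5,0,8],"grip":5},{"rotation":[0,0,0],"translation":[1.5,0,16.6],"grip":5},{"rotation":[0,0,0],"translation":[3,0,25],"grip":5},{"rotation":[0,0,0],"translation":[4.5,0,33],"grip":5},{"rotation":[0,0,0],"translation":[6.5,0,41],"grip":5},{"rotation":[0,0,0],"translation":[8.8,-0.5,49.1],"grip":5},{"rotation":[0,0,0],"translation":[11.5,-0.5,57],"grip":5},{"rotation":[0,0,0],"translation":[14.6,-0.7,64.7],"grip":5},{"rotation":[0,0,0],"translation":[18,-0.9,72.3],"grip":5},{"rotation":[0,0,0],"translation":[21.7,-1,79.8],"grip":5},{"rotation":[0,0,0],"translation":[25.8,-1.3,87],"grip":5},{"rotation":[0,0,0],"translation":[30.1,-1.5,94.2],"grip":5}]'
```

```text
time: 25.05
ee_pos: [0.5243, -0.2747, 0.1618]
tcp_rot: [-179.7, 0.0, 87.1]
wrist_force: [-15.7, -0.0, 5.0]
opening: 0.0099
grasp_force: 48.7
```

```bash
python3 -m jog '[{"rotation":[0,0,0],"translation":[3,-0.2,8],"grip":5},{"rotation":[0,0,0],"translation":[8,-0.4,15],"grip":5},{"rotation":[0,0,0],"translation":[13,-0.6,21.3],"grip":5},{"rotation":[0,0,0],"translation":[18.6,-0.9,27.6],"grip":5},{"rotation":[0,0,0],"translation":[24.5,-1.2,33.6],"grip":5},{"rotation":[0,0,0],"translation":[30.7,-1.5,39.6],"grip":5},{"rotation":[0,0,0],"translation":[37,-1.8,45],"grip":5},{"rotation":[0,0,0],"translation":[43.7,-2.2,50.3],"grip":5},{"rotation":[0,0,0],"translation":[50.5,-2.5,55.2],"grip":5},{"rotation":[0,0,0],"translation":[57.5,-2.8,59.8],"grip":5},{"rotation":[0,0,0],"translation":[63,-3,63],"grip":5},{"rotation":[0,0,0],"translation":[66,-3.2,65],"grip":5},{"rotation":[0,0,0],"translation":[66,-3.2,65],"grip":5},{"rotation":[0,0,0],"translation":[66,-3.2,65],"grip":5}]'
python3 - <<'E'
from h import *
im,d=imaging.camera("scene"); t,_=imaging.camera("top")
a=cv2.resize(im[100:300,30:280],(400,320)); b=cv2.resize(t[90:290,280:480],(320,320)); cv2.imwrite("pics/tip.png",np.hstack([a,b])[:,:,::-1])
E
```

```text
time: 26.45
ee_pos: [0.5925, -0.278, 0.2287]
tcp_rot: [179.9, 0.1, 87.2]
wrist_force: [-8.4, 0.2, 12.1]
opening: 0.0098
grasp_force: 51.4
```

View pics/tip.png

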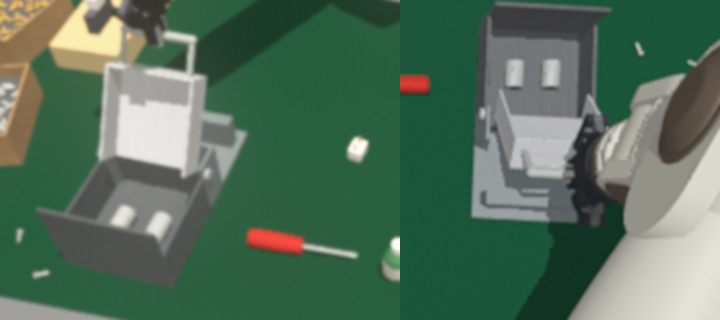

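The spacers are lying in the bin, at (123,215) and (158,225) in the left half of the picture. I'll lower the pan along the same arc.

```bash
python3 -m jog '[{"rotation":[0,0,0],"translation":[-3,0.2,-2],"grip":5},{"rotation":[0,0,0],"translation":[-8.5,0.4,-5.2],"grip":5},{"rotation":[0,0,0],"translation":[-15.5,0.7,-9.8],"grip":5},{"rotation":[0,0,0],"translation":[-22.3,1,-14.7],"grip":5},{"rotation":[0,0,0],"translation":[-29,1.4,-20],"grip":5},{"rotation":[0,0,0],"translation":[-35.3,1.7,-25.4],"grip":5},{"rotation":[0,0,0],"translation":[-41.5,2,-31.4],"grip":5},{"rotation":[0,0,0],"translation":[-47.4,2.3,-37.4],"grip":5},{"rotation":[0,0,0],"translation":[-53,2.6,-43.7],"grip":5},{"rotation":[0,0,0],"translation":[-58,2.8,-50],"grip":5},{"rotation":[0,0,0],"translation":[-63,3,-57],"grip":5},{"rotation":[0,0,0],"translation":[-67.5,3.2,-64],"grip":5},{"rotation":[0,0,0],"translation":[-71.8,3.4,-71.2],"grip":5},{"rotation":[0,0,0],"translation":[-75.8,3.7,-78.4],"grip":5},{"rotation":[0,0,0],"translation":[-79.4,3.9,-86],"grip":5},{"rotation":[0,0,0],"translation":[-82.6,4.1,-93.5],"grip":5},{"rotation":[0,0,0],"translation":[-85.4,4.2,-101.3],"grip":5},{"rotation":[0,0,0],"translation":[-87.9,4.3,-109.2],"grip":5}]'
```

```text
time: 28.35
ee_pos: [0.5046, -0.2738, 0.1155]
tcp_rot: [-180.0, 0.0, 87.2]
wrist_force: [-2.2, -4.1, 1.0]
opening: 0.0099
grasp_force: 54.9
```

```bash
python3 -m jog '[{"rotation":[0,0,0],"translation":[-2,0,-7],"grip":5},{"rotation":[0,0,0],"translation":[-3.5,0.2,-14],"grip":5},{"rotation":[0,0,0],"translation":[-5,0.3,-21],"grip":5},{"rotation":[0,0,0],"translation":[-6.2,0.4,-28],"grip":5},{"rotation":[0,0,0],"translation":[-7,0.5,-34],"grip":5},{"rotation":[0,0,0],"translation":[-7.8,0.5,-39],"grip":5},{"rotation":[0,0,0],"translation":[-8.2,0.5,-43],"grip":5},{"rotation":[0,0,0],"translation":[-8.5,0.5,-46],"grip":5},{"rotation":[0,0,0],"translation":[-8.7,0.5,-48],"grip":5},{"rotation":[0,0,0],"translation":[-8.8,0.5,-49.5],"grip":5},{"rotation":[0,0,0],"translation":[-8.8,0.5,-50],"grip":5},{"rotation":[0,0,0],"translation":[-8.8,0.5,-50],"grip":5}]'
python3 - <<'E'
from h import *
im,d=imaging.camera("scene"); P=cloud("scene",d); P[d==0]=np.nan
q=P[(P[...,0]>.57)&(P[...,0]<.67)&(P[...,1]<-.25)&(P[...,1]>-.31)&(P[...,2]>.05)]
p=np.polyfit(q[:,0],q[:,2],1); print("floor slope deg",np.degrees(np.arctan(p[0])),"z",np.polyval(p,.62))
z=np.load("pics/scene.npz"); P=cloud("scene",z["d"]); q=P[(P[...,0]>.57)&(P[...,0]<.67)&(P[...,1]<-.25)&(P[...,1]>-.31)&(P[...,2]>.05)]
p=np.polyfit(q[:,0],q[:,2],1); print("before",np.degrees(np.arctan(p[0])),np.polyval(p,.62))
E
```

```text
time: 29.55
ee_pos: [0.4961, -0.2734, 0.0659]
tcp_rot: [180.0, 0.0, 87.2]
wrist_force: [-0.8, -5.4, -0.8]
opening: 0.0098
grasp_force: 57.0
floor slope deg 4.0344521806667535 z 0.06981271482660877
before 4.203718627776584 0.06984637145139444
```

```bash
python3 -m jog '[{"rotation":[0,0,0],"translation":[0,0,-0.7],"grip":5},{"rotation":[0,0,0],"translation":[0,0,-1.5],"grip":5},{"rotation":[0,0,0],"translation":[0,0,-1.5],"grip":5},{"rotation":[0,0,0],"translation":[0,0,-1.5],"grip":5}]'
```

```text
time: 30.0
ee_pos: [0.4962, -0.2734, 0.0657]
tcp_rot: [180.0, 0.0, 87.2]
wrist_force: [-4.5, -3.0, 8.0]
opening: 0.0098
grasp_force: 57.9
```

The pan is on its stop. I'll release and retreat.

```bash
python3 -m jog '[{"rotation":[0,0,0],"translation":[0,0,0],"grip":15},{"rotation":[0,0,0],"translation":[0,0,0],"grip":42},{"rotation":[0,0,0],"translation":[0,0,0],"grip":42},{"rotation":[0,0,0],"translation":[0,0,0],"grip":42},{"rotation":[0,0,0],"translation":[0,0,0],"grip":42},{"rotation":[0,0,0],"translation":[0,0,20],"grip":42},{"rotation":[0,0,0],"translation":[0,0,60],"grip":42},{"rotation":[0,0,0],"translation":[0,0,110],"grip":42},{"rotation":[0,0,0],"translation":[-50,30,140],"grip":42},{"rotation":[0,0,0],"translation":[-100,70,140],"grip":42},{"rotation":[0,0,0],"translation":[-130,100,140],"grip":42},{"rotation":[0,0,0],"translation":[-130,100,140],"grip":42},{"rotation":[0,0,0],"translation":[-130,100,140],"grip":42}]'
python3 - <<'E'
from h import *
im,d=imaging.camera("scene"); P=cloud("scene",d); P[d==0]=np.nan
q=P[(P[...,0]>.57)&(P[...,0]<.67)&(P[...,1]<-.25)&(P[...,1]>-.31)&(P[...,2]>.05)]
p=np.polyfit(q[:,0],q[:,2],1); print("floor slope deg",np.degrees(np.arctan(p[0])),np.polyval(p,.62))
cv2.imwrite("pics/end.png",cv2.resize(im,(800,600))[:,:,::-1])
E
```

```text
time: 31.3
ee_pos: [0.3647, -0.1719, 0.2058]
tcp_rot: [179.9, 0.0, 87.2]
wrist_force: [0.6, -0.2, -0.5]
opening: 0.0423
grasp_force: 0.0
floor slope deg 4.230855936831556 0.06982359956945919
```

View pics/end.png

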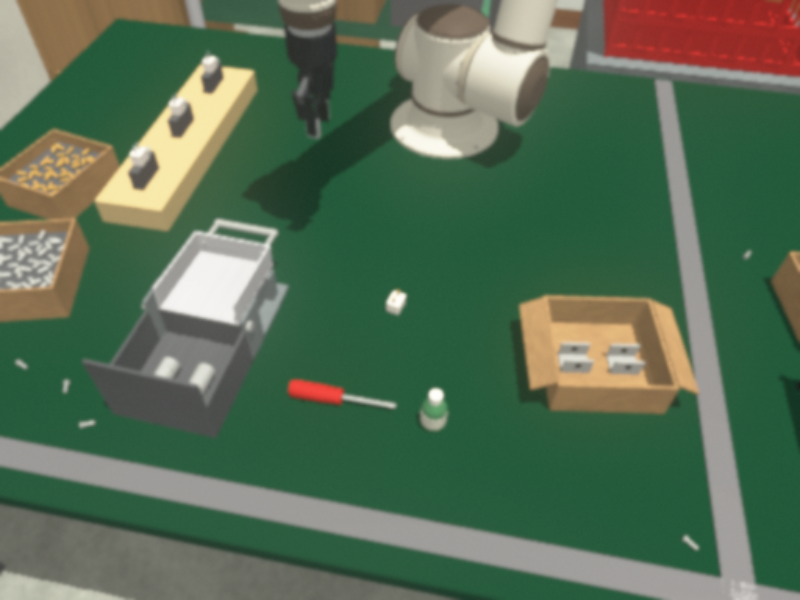

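The final view shows the brackets in the carton (575,357 and 625,358), the spacers in the bin (167,370 and 201,377) and the pan down. The terminal, screwdriver and bottle have not moved.

```bash
python3 -c "
from workcell import bot
print(bot.job_done())"
```

```text
the job is handed in; nothing more can be done
None
```

Job handed in at about 31 s: both brackets are in the carton, both spacers are tipped into the feed bin, the pan was lowered gently until it rested fully down, and the terminal block, screwdriver and bottle are where they were.

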